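# Put the leftovers of a test run back with their own kind

### The arm

A 7-joint arm with a two-finger parallel gripper is mounted at the origin on a cart in front of the work surface, level with it; the furniture and walls round the work are solid. World frame = base frame: x ahead of the robot, y to its left, z up, the work surface at z = 0. Lengths are in m, angles in rad, forces in N, time in s.
With the tool pointing down it reaches from about 0.425 to 0.95 m from the base axis. Payload 4.7 kg.
Tool frame: the origin (TCP) lies midway between the tips of the shut fingers; the grasp point (between the pads) lies 19 mm behind it; z points along the fingers, y is the line along which they close (so a half turn about z gives the same grasp; the last joint's range is limited). The gripper opens to 85 mm and grips with 20 to 120 N. Pads are 22 mm wide; open, the fingers measure 114 mm over their backs; the gripper's body (76 mm by 85 mm) begins 54 mm behind the grasp point. The pads swing forward as they close: fully open they stand 13 mm farther back than shut.
Start: joints at [-1.213, 0.469, -0.049, 1.532, 0.024, 1.141, -0.082], TCP at [0.255, 0.625, 0.231] pointing down, gripper open.
Joint ranges: [-2.59, 2.59], [-0.33, 1.99], [-1.39, 1.29], [0.1, 2.45], [-1.04, 4.18], [0.21, 1.99], [-2.66, 2.66]. Speed limits (rad/s): [2.57, 2.57, 3.14, 3.14, 3.14, 3.14, 3.14].

### API

Orientations are given as a unit quaternion [w, x, y, z].
In Python, from cell import ctrl gives the robot as it stands. The module is installed in compiled form; this text tells all that it offers.
- The arm moves only by the tool apply_moves, never from a script. Its argument "series" is a list of rows, each a list of 4 numbers: the shift along the tool's x, y, z in m, then the turn about the tool's z in degrees. A call has 1 to 20 rows; each row is the pose to reach, as a shift and turn from the pose commanded when the call began, along the tool's axes at that moment; what a row does not reach only later rows make up. A row lasts 1/8 s, in which the tool goes at most 62.5 mm and 10.7 degrees, less where a joint would pass 70% of its speed; a pose out of reach is approached as far as the arm can. A call with a gripper value outside its range is refused whole. "claw" is the opening, from 0 (shut) to 1 (fully open), set as the call begins (left out, the last holds). The fingers move at their own pace and stop on an object; "grip_force" is the grip in N (left out, the last holds). Time passes only in rows, so rows that repeat a pose let the fingers close. It gives the time, the measured TCP pose, the force, the opening and the grip force at its end, in the units of the state.
- ctrl.observe(): the state, without advancing time (a new reading comes with each control period).
- ctrl.camera(name): name is "side" or "top"; returns the picture (400x640x3 uint8, blue, green, red); there is no depth.
- ctrl.camera_info(name): a dict with "mtx" (3x3 intrinsics, pixels), "world_from_camera" (4x4, takes a point from camera to world coordinates). Camera axes: x right, y up, looking along -z (the intrinsics and any distortion apply to the point x, -y, -z); pixel columns grow to the right and rows downward; lengths in m; the calibration is good to about 2 mm. A picture is of the moment at which its call begins. camera_info takes no time and is no camera call.
- ctrl.finish_job(): hands the job in; it is judged then, once.
The state is a dict: "time_s": time; "joint_pos": joint angles; "joint_vel": joint speeds; "joint_efforts": joint torques, N m; "position": TCP position; "tcp_rot": TCP orientation; "wrist_force": force on the tool from outside, world axes, zero at the start; "torque": the same for the moment, N m; "gripper_width": opening from 0.0 (shut) to 1.0 (fully open); "grip_force": force on a finger pad.
Only numpy, scipy, OpenCV 4.12 (cv2) and the standard library are available. Lean on these libraries where they do the work, as an engineer would, in place of code of your own. Each camera call takes 0.05 s, during which the arm holds its last target. There are 200 camera calls.

### The job

The test run is over: put each leftover on the worktop back with its own kind. The loose dropper bottle goes into the free hole of the bottle rack, the slim vial into the free hole of the vial rack, the cartridge into the free bay of the cartridge bin, and both loose culture dishes onto the dish already in the four-post carrier, one on top of the other. Set everything down flat and fully home, keep it all upright on the way, and leave the running bench timer where it stands.

Things in the scene. Friction and masses are not known exactly. Their poses are not given: they have to be found in the camera images.
- bottle: Loose dropper bottle, standing on the worktop: round body 31 mm across and 56 mm high with a narrower cap 18 mm across above it, 74 mm high in all. Origin: centre of its underside, z up the bottle. 36 g.
- vial: Loose slim capped vial, standing: barrel 14 mm across, cap 16.4 mm across from 54 to 65 mm height. Origin: centre of its underside, z up. 14 g; it tips easily.
- cartridge: Loose box-shaped test cartridge, standing: clear body 33 (x) by 28 (y) mm and 50 mm high under a flat lid 37 (x) by 34 (y) mm, a thin tab on the lid's -x side making 43 mm; 57 mm high in all. The lid edge (52 to 55 mm height) overhangs the body by 2 to 4 mm all round and stays shut. Origin: centre of its underside, z up. 21 g.
- dish_a: Loose covered culture dish lying flat: round, 58 mm across, 15 mm high, dish and cover act as one piece. Origin: centre of its underside, z up. 16 g.
- dish_b: A second loose covered culture dish, same size as the first (58 mm across, 15 mm high) and interchangeable with it. Origin: centre of its underside, z up. 16 g.
- bottle_rack: Fixed grey two-tier bottle rack, 64 (x) by 140 (y) mm: a 5 mm base and a bored deck (top at 36 mm) between end cheeks 40 mm high. Of its two round holes, 47 mm across and open down to the base, one holds a bottle (62 mm to +y of the origin), one is free. Origin: centre of the free hole, at the rack's underside; the hole's floor is 5 mm above it. z up.
- vial_rack: Fixed grey two-tier vial rack, smaller than the bottle rack, 46 (x) by 110 (y) mm: a 5 mm base and a bored deck (top at 34 mm) between end cheeks 38 mm high. Of its two round holes, 29 mm across, one holds a vial (50 mm to +y of the origin), one is free. Origin: centre of the free hole, at the rack's underside; the hole's floor is 5 mm above it. z up.
- cartridge_bin: Fixed low grey open-topped bin, 68 (x) by 126 (y) mm, walls 4 mm thick and 30 mm high, parted into two bays of 60 (x) by 57 (y) mm; a cartridge stands in one (62 mm to +y of the origin), the other is free. Origin: centre of the free bay, at the bin's underside; the bay's floor is 4 mm above it. z up.
- dish_carrier: Fixed steel carrier: base 88 x 88 x 5 mm; four posts (6 mm across, tops at 81 mm) on its diagonals, 40.5 mm from the centre, fence a stack of dishes with 8 mm play all round. A dish lies in it, top at 20 mm; the next go on it (undersides at 20 and 35 mm). Fingers pass between the posts along its x or y axis. Origin: centre of the base's underside, z up, x and y square to its edges.
- timer: White bench timer standing loose among the things, 26 (x) by 62 (y) mm, 58 mm high; a bystander. Origin: centre of its underside, z up.
Not all that is in view belongs to the job. Leave any green look-alike of the dish_a alone.

How it is judged:
By the outcome, as a careful person would: the job done as asked, in the order asked, and still so for the second after the job is handed in, with the robot touching nothing.
It also fails if it takes over 112 s, if anything falls off the work surface, if the arm or the gripper's body presses on something with over 40 N, if the wrist force passes 120 N, or if a joint passes its speed limit or range.

## Working session

There is one attempt and no reset: what is moved stays moved. The work goes in short steps, Python scripts to look and compute and a tool call to move; the robot and the scene stay as the last step left them, time stands still between calls to the robot, and variables do not carry over. Pictures are saved under pics/ and viewed, at most 14 in all, crops included, and the job is handed in when it is done.

Besides the shell and the picture viewer there is one more tool, called after "Call:" by a JSON object that holds its "name" and its "arguments". apply_moves: Moves the arm, as the interface text tells. Its arguments: {"type":"object","properties":{"series":{"type":"array","items":{"type":"array","items":{"type":"number"}}},"claw":{"type":"number"},"grip_force":{"type":"number"}},"required":["series"]}

```bash
mkdir -p pics
python3 - <<'E'
from cell import ctrl
import cv2,numpy as np
for n in("side","top"):
    cv2.imwrite(f"pics/{n}0.png",ctrl.camera(n)); i=ctrl.camera_info(n); print(n,{k:np.round(v,4).tolist() if not isinstance(v,str) else v for k,v in i.items()})
s=ctrl.observe(); print(s)
E
```

```text
side {'mtx': [[406.9209, 0.0, 327.8769], [0.0, 406.9209, 195.3956], [0.0, 0.0, 1.0]], 'world_from_camera': [[0.6989, 0.4946, -0.5166, 0.0331], [-0.7152, 0.4816, -0.5065, -0.5048], [-0.0017, 0.7235, 0.6904, 0.7264], [0.0, 0.0, 0.0, 1.0]]}
top {'mtx': [[376.7819, 0.0, 320.5157], [0.0, 376.7819, 193.4961], [0.0, 0.0, 1.0]], 'world_from_camera': [[0.0294, 0.9901, -0.1371, 0.3652], [-0.9995, 0.0272, -0.0182, -0.0314], [-0.0143, 0.1376, 0.9904, 1.1853], [0.0, 0.0, 0.0, 1.0]]}
{'time_s': 0.1, 'joint_pos': array([-1.2128727 ,  0.46936105, -0.04862196,  1.53355303,  0.02407901,
        1.14103302, -0.08230611]), 'joint_vel': array([-0.00077198, -0.00087901, -0.00038999, -0.00247078, -0.0014556 ,
       -0.0002619 , -0.00085404]), 'joint_efforts': array([ 3.31208980e-05, -5.11514854e+01, -4.74046357e-02, -2.38388443e+01,
        1.07364802e-02,  4.40015385e-03,  1.10415255e-05]), 'position': array([0.25441149, 0.62465225, 0.23037535]), 'tcp_rot': array([-1.54740878e-04,  1.92189593e-01,  9.81357416e-01, -8.71356676e-04]), 'wrist_force': array([-0.06210806, -0.40487312, -0.59143722]), 'torque': array([-0.00144707, -0.01832317, -0.00843101]), 'grip_force': 0.0, 'gripper_width': 1.000819076608372}
```

View pics/top0.png

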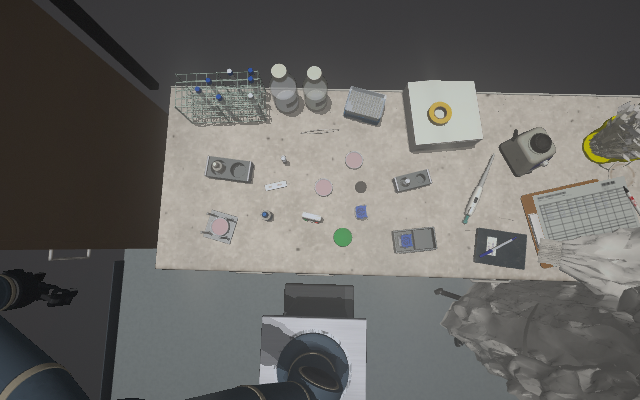

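View pics/side0.png

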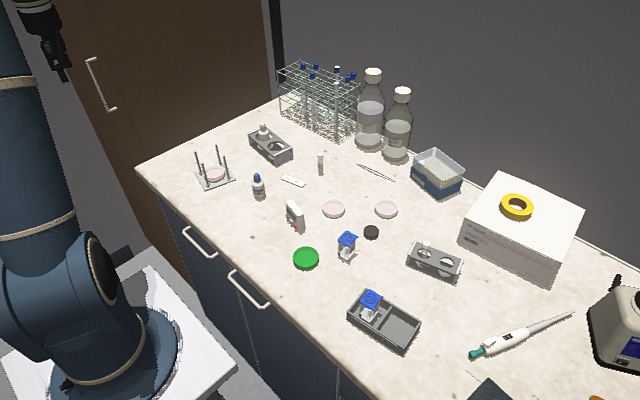

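The top view shows the carrier (220,228), bottle rack (230,169), bottle (266,215), timer (312,217) and vial (284,159). It also shows the dishes (324,187) and (354,160), cartridge (361,213), vial rack (412,181), bin (414,240) and the green decoy (342,237). I'll zoom in on these.

```bash
cat > h.py <<'E'
import numpy as np,cv2
from cell import ctrl
I={n:ctrl.camera_info(n) for n in("side","top")}
def w(n,u,v,z):
    T=I[n]["world_from_camera"];d=np.linalg.solve(I[n]["mtx"],[u,v,1.]);d=T[:3,:3]@(d*[1,-1,-1]);o=T[:3,3]
    return o+d*(z-o[2])/d[2]
def p(n,P):
    T=I[n]["world_from_camera"];c=T[:3,:3].T@(np.atleast_2d(P)-T[:3,3]).T;c=I[n]["mtx"]@(c*[[1],[-1],[-1]]);return (c[:2]/c[2]).T
E
python3 - <<'E'
import cv2
a=cv2.imread("pics/top0.png");b=cv2.imread("pics/side0.png")
r=lambda im,x0,y0,x1,y1,s:cv2.resize(im[y0:y1,x0:x1],None,fx=s,fy=s,interpolation=cv2.INTER_CUBIC)
cv2.imwrite("pics/tA.png",r(a,195,145,325,245,6)); cv2.imwrite("pics/tB.png",r(a,310,145,440,255,5.4)[:600]); cv2.imwrite("pics/sA.png",r(b,180,110,480,350,2.5))
E
```

```text
(no output)
```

View pics/tA.png

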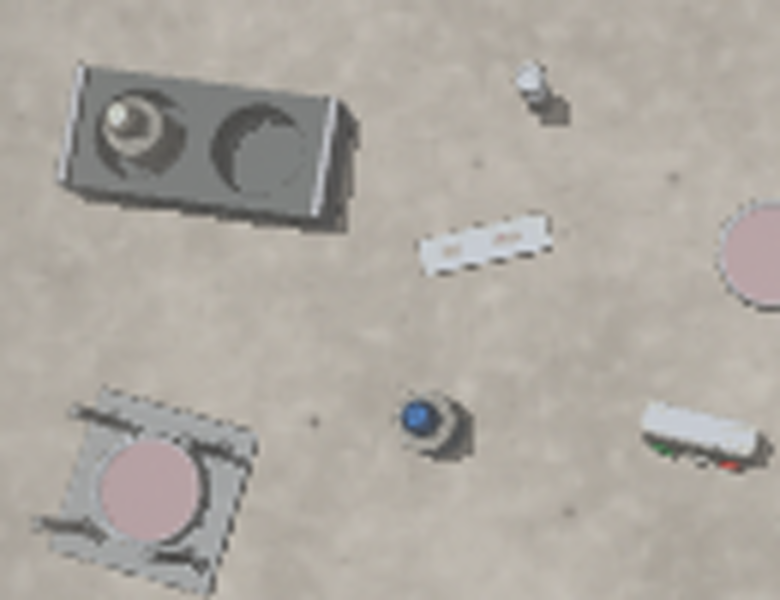

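View pics/tB.png

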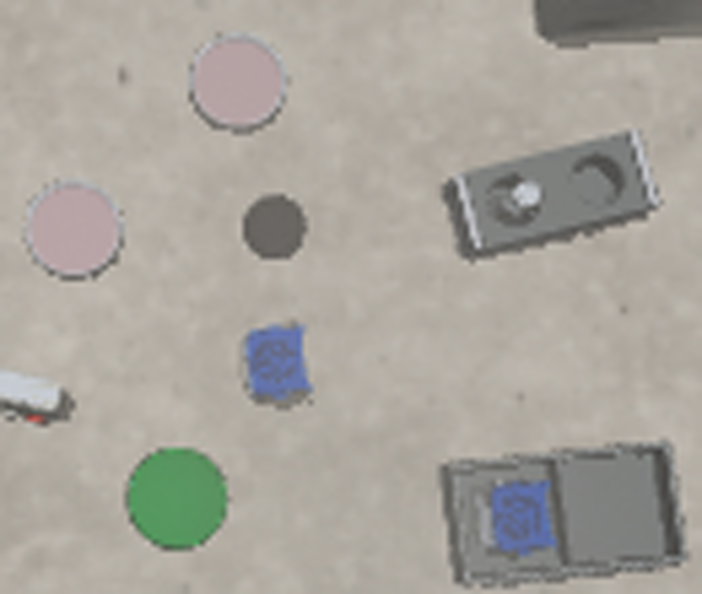

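View pics/sA.png

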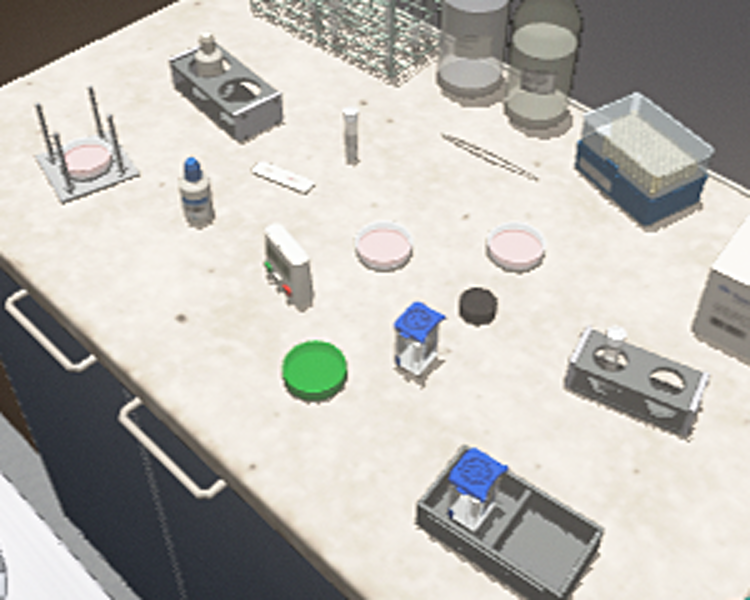

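```bash
cat > fit.py <<'E'
from h import *
from scipy.optimize import least_squares
a={"top":cv2.imread("pics/top0.png"),"side":cv2.imread("pics/side0.png")}
A=lambda L:[(195-.42+x/6,145-.42+y/6) for x,y in L]
B=lambda L:[(310-.41+x/5.4,145-.41+y/5.4) for x,y in L]
S=lambda L:[(180-.3+x/2.5,110-.3+y/2.5) for x,y in L]
def cent(n,x0,y0,x1,y1,f):
    im=a[n][y0:y1,x0:x1].astype(int);m=f(im[...,0],im[...,1],im[...,2]).astype(np.uint8)
    k,l,st,c=cv2.connectedComponentsWithStats(m);i=1+np.argmax(st[1:,4]);return c[i]+[x0,y0],st[i,4],l==i
pink=lambda b,g,r:(r-g>18)&(r>140)
blue=lambda b,g,r:(b-r>40)
for nm,bt,bs,f,z in[("dishL",(310,172,338,203),(318,195,348,230),pink,.015),("dishR",(340,145,368,175),(370,195,402,225),pink,.015),("dish0",(205,215,235,245),(202,160,230,185),pink,.02),("bottlecap",(258,205,275,225),(248,170,268,182),blue,.073),("cart",(350,200,372,225),(334,228,362,252),blue,.057),("cart2",(395,228,415,252),(355,285,385,315),blue,.061)]:
    for n,bx in(("top",bt),("side",bs)):
        c,ar,m=cent(n,*bx,f);print(nm,n,c.round(1),ar,w(n,*c,z).round(4)[:2])
print("vial",w("top",*A([(530,76)])[0],.065).round(4),w("side",*S([(351,112)])[0],.065).round(4))
def fit(nm,loc,obs,x0):
    def res(q):
        c,s=np.cos(q[2]),np.sin(q[2]);r=[]
        for n,idx,pix in obs:
            L=np.array([loc[i] for i in idx]);P=np.c_[q[0]+c*L[:,0]-s*L[:,1],q[1]+s*L[:,0]+c*L[:,1],L[:,2]]
            r.append((p(n,P)-pix).ravel())
        return np.concatenate(r)
    o=least_squares(res,x0,loss="soft_l1");print(nm,o.x.round(4),"deg",np.degrees(o.x[2]).round(1),"res",res(o.x).round(1))
def rect(hx,y0,y1,z): return [(hx,y1,z),(hx,y0,z),(-hx,y0,z),(-hx,y1,z)] # top-left,top-right,bottom-right,bottom-left in top image
# bottle rack (+x up in image, +y left)
fit("brack",rect(.032,.031-.07,.031+.07,.04),[("top",range(4),A([(80,65),(340,100),(318,215),(62,183)])),("side",range(4),S([(207,43),(282,97),(237,128),(171,72)]))],[.7,.2,-.1])
fit("vrack",rect(.023,.025-.055,.025+.055,.038),[("top",range(4),B([(458,180),(634,131),(657,203),(480,247)])),("side",range(4),S([(593,330),(706,377),(692,425),(569,372)]))],[.65,-.25,.2])
fit("bin",rect(.034,.031-.063,.031+.063,.03),[("top",range(4),B([(443,463),(669,445),(684,553),(460,582)])),("side",range(4),S([(465,448),(602,533),(559,595),(418,510)]))],[.5,-.25,.1])
fit("carrier",rect(.044,-.044,.044,.005),[("top",range(4),A([(103,388),(258,437),(210,592),(48,545)]))],[.5,.25,-.3])
fit("timer",rect(.013,-.031,.031,.058),[("top",range(4),A([(650,400),(760,430),(752,456),(643,428)])),],[.5,.0,-.2])
c,ar,m=cent("top",350,200,372,225,blue);mm=cent("side",334,228,362,252,blue)[2]
def msk(n,q,sh,off):
    c,s=np.cos(q[2]),np.sin(q[2]);pts=[]
    for z in(.052,.056):
        for x,y in((.0185,.017),(.0185,-.017),(-.0185,-.017),(-.0185,.017),(-.0245,.006),(-.0245,-.006)):
            pts.append((q[0]+c*x-s*y,q[1]+s*x+c*y,z))
    h=cv2.convexHull(((p(n,pts)-off+.5)*8).astype(np.float32)-.5).astype(np.int32);im=np.zeros((sh[0]*8,sh[1]*8),np.uint8);cv2.fillConvexPoly(im,h,1);return cv2.resize(im.astype(np.float32),sh[::-1],interpolation=cv2.INTER_AREA)
x,y=w("top",*c,.056)[:2];out=[]
for t in range(0,360,5):
    for dx in np.arange(-.006,.0061,.002):
        for dy in np.arange(-.006,.0061,.002):
            q=(x+dx,y+dy,np.radians(t));e=abs(msk("top",q,m.shape,(350,200))-m).sum()+abs(msk("side",q,mm.shape,(334,228))-mm).sum();out.append((e,t,*np.round(q[:2],4)))
print(sorted(out)[:12])
E
python3 fit.py
```

```text
dishL top [323.2 187. ] 187 [ 0.5481 -0.0177]
dishL side [332.9 203.4] 27 [ 0.5535 -0.012 ]
dishR top [353.7 158.7] 136 [ 0.6415 -0.1118]
dishR side [384.7 213.7] 29 [ 0.6152 -0.1261]
dish0 top [219.2 226.3] 192 [0.4154 0.3006]
dish0 side [213.9 173.8] 61 [0.4093 0.2891]
bottlecap top [263.8 213.8] 11 [0.4537 0.1553]
bottlecap side [256.2 175.5] 27 [0.4499 0.15  ]
cart top [360.8 211.5] 95 [ 0.4703 -0.133 ]
cart side [346.8 238.1] 190 [ 0.4674 -0.1356]
cart2 top [406.4 240.3] 107 [ 0.3884 -0.2682]
cart2 side [370. 299.] 295 [ 0.3852 -0.2691]
vial [0.6286 0.107  0.065 ] [0.6252 0.1041 0.065 ]
brack [ 0.5909  0.2471 -0.0953] deg -5.5 res [ 0.1  0.6  1.   0.1  1.5  1.  -0.3  0.9  2.5 -1.6  0.6 -1.5 -0.3 -4.7
 -1.5 -5.1]
vrack [ 0.5768 -0.3197  0.2673] deg 15.3 res [-0.1  0.3  1.8  1.   1.7  1.9 -0.2  2.2 -2.4 -1.   2.2 -0.3  1.6 -3.5
 -0.4 -3.2]
bin [ 0.395  -0.3303  0.1239] deg 7.1 res [ 0.9  0.3  0.2 -0.3  0.5  2.1  0.5  0.7 -0.4 -2.4  1.1 -1.7  0.2  1.4
 -1.3 -3. ]
carrier [ 0.4163  0.3013 -0.2584] deg -14.8 res [-0.1 -0.3  0.5 -0.6 -0.4  0.6  0.   0.4]
timer [ 0.4524  0.0146 -0.2765
[... 187 characters left out ...]
31)), (np.float32(136.375), 190, np.float64(0.4683), np.float64(-0.1351)), (np.float32(136.54688), 10, np.float64(0.4723), np.float64(-0.1331)), (np.float32(136.59375), 0, np.float64(0.4723), np.float64(-0.1351)), (np.float32(136.85938), 15, np.float64(0.4743), np.float64(-0.1331)), (np.float32(136.875), 10, np.float64(0.4743), np.float64(-0.1331)), (np.float32(136.90625), 10, np.float64(0.4723), np.float64(-0.1351)), (np.float32(137.15625), 15, np.float64(0.4723), np.float64(-0.1331)), (np.float32(137.53125), 5, np.float64(0.4723), np.float64(-0.1351)), (np.float32(137.76562), 10, np.float64(0.4703), np.float64(-0.1351)), (np.float32(137.85938), 10, np.float64(0.4703), np.float64(-0.1331))]
```

```bash
sed -i '/^c,ar,m=cent("top",350/,$d; s/,("side",range(4),S(.*)\]\(,\[[^]]*\])\)$/]\2/' fit.py; sed -i 's/;print(nm,o.x/;G[nm]=(o.x,loc);print(nm,o.x/; s/^def fit/G={}\ndef fit/' fit.py
cat >> fit.py <<'E'
hole={"brack":(.0235,.036),"vrack":(.0145,.034)}
crop={"top":(195,145,445,255,3.2),"side":(180,110,480,350,2.5)}
for n in a:
    x0,y0,x1,y1,s=crop[n];im=cv2.resize(a[n][y0:y1,x0:x1],None,fx=s,fy=s,interpolation=cv2.INTER_CUBIC)
    def dr(P,col):cv2.polylines(im,[np.int32((p(n,P)-[x0,y0]+.5)*s)],True,col,1)
    t=np.linspace(0,6.28,40)
    for k,(q,loc) in G.items():
        c,s_=np.cos(q[2]),np.sin(q[2]);L=np.array(loc);dr(np.c_[q[0]+c*L[:,0]-s_*L[:,1],q[1]+s_*L[:,0]+c*L[:,1],L[:,2]],(0,0,255))
        if k in hole: r,z=hole[k];dr(np.c_[q[0]+r*np.cos(t),q[1]+r*np.sin(t),0*t+z],(0,255,255))
    for (x,y,z,r) in[(.5481,-.0177,.015,.029),(.6415,-.1118,.015,.029),(.4537,.1553,.074,.009),(.4537,.1553,0.,.0155),(.6286,.107,.065,.0082),(.6286,.107,0,.007)]: dr(np.c_[x+r*np.cos(t),y+r*np.sin(t),0*t+z],(0,255,0))
    x,y=.472,-.133
    for r in(5,):
        c,s_=np.cos(np.radians(r)),np.sin(np.radians(r));L=np.array([(.0185,.017),(.0185,-.017),(-.0185,-.017),(-.0185,.017)]);dr(np.c_[x+c*L[:,0]-s_*L[:,1],y+s_*L[:,0]+c*L[:,1],L[:,0]*0+.055],(0,255,0))
    cv2.imwrite(f"pics/ov_{n}.png",im)
E
python3 fit.py | tail -5
```

```text
bin [ 0.395  -0.3303  0.1239] deg 7.1 res [ 0.9  0.3  0.2 -0.3  0.5  2.1  0.5  0.7 -0.4 -2.4  1.1 -1.7  0.2  1.4
 -1.3 -3. ]
carrier [ 0.4163  0.3013 -0.2584] deg -14.8 res [-0.1 -0.3  0.5 -0.6 -0.4  0.6  0.   0.4]
timer [ 0.4524  0.0146 -0.2765] deg -15.8 res [-0.  -2.4  1.3 -1.3  0.   2.7 -1.5  1.1]
[(np.float32(135.25), 5, np.float64(0.4743), np.float64(-0.1331)), (np.float32(135.8125), 5, np.float64(0.4723), np.float64(-0.1331)), (np.float32(136.375), 190, np.float64(0.4683), np.float64(-0.1351)), (np.float32(136.54688), 10, np.float64(0.4723), np.float64(-0.1331)), (np.float32(136.59375), 0, np.float64(0.4723), np.float64(-0.1351)), (np.float32(136.85938), 15, np.float64(0.4743), np.float64(-0.1331)), (np.float32(136.875), 10, np.float64(0.4743), np.float64(-0.1331)), (np.float32(136.90625), 10, np.float64(0.4723), np.float64(-0.1351)), (np.float32(137.15625), 15, np.float64(0.4723), np.float64(-0.1331)), (np.float32(137.53125), 5, np.float64(0.4723), np.float64(-0.1351)), (np.float32(137.76562), 10, np.float64(0.4703), np.float64(-0.1351)), (np.float32(137.85938), 10, np.float64(0.4703), np.float64(-0.1331))]sed: -e expression #1, char 77: invalid reference \2 on 's' command's RHS
```

View pics/ov_top.png

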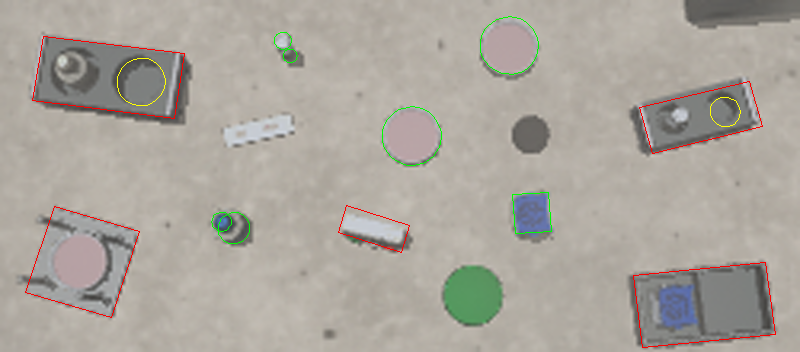

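View pics/ov_side.png

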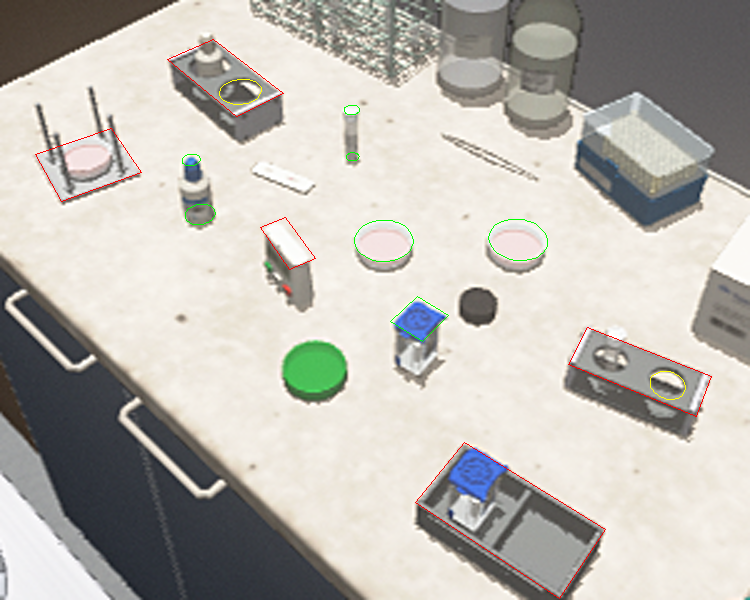

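Both overlays match. The side view is consistently off by about 1.5 px, which I'll settle once the arm is in view. Now I'll go to the bottle.

```bash
cat >> h.py <<'E'
def d(x,y,z,ang):
    "shift in tool axes and turn (deg) to reach TCP x,y,z with tool y along world angle ang (mod 180)"
    s=ctrl.observe();q=s["tcp_rot"];from scipy.spatial.transform import Rotation as R
    r=R.from_quat([q[1],q[2],q[3],q[0]]).as_matrix();a=np.degrees(np.arctan2(r[1,1],r[0,1]));t=(a-ang+90)%180-90
    az=np.degrees(np.arctan2(y,x))
    print("t",round(s["time_s"],2),"at",np.round(s["position"],4),"yaw",round(a,1),"F",np.round(s["wrist_force"],1),"w",round(s["gripper_width"],3),"-> shift mm",np.round(r.T@(np.array([x,y,z])-s["position"])*1e3,1),"turn",round(t,1),"or",round(t-180*np.sign(t),1),"rel radial after",round(a-t-az,0),"q7",round(s["joint_pos"][6],2))
E
python3 -c "
from h import *
d(.452,.153,.13,-5.5);d(.452,.153,.034,-5.5)"
```

```text
t 0.1 at [0.2544 0.6247 0.2304] yaw 67.8 F [-0.1 -0.4 -0.6] w 1.001 -> shift mm [-360.9 -362.1  101. ] turn 73.3 or -106.7 rel radial after -24.0 q7 -0.08
t 0.1 at [0.2544 0.6247 0.2304] yaw 67.8 F [-0.1 -0.4 -0.6] w 1.001 -> shift mm [-360.9 -361.9  197. ] turn 73.3 or -106.7 rel radial after -24.0 q7 -0.08
```

Call:
{"name": "apply_moves", "arguments": {"series": [[-0.04,-0.04,0.01,8],[-0.08,-0.08,0.02,16],[-0.12,-0.12,0.03,24],[-0.16,-0.16,0.04,33],[-0.2,-0.2,0.05,41],[-0.24,-0.24,0.06,49],[-0.28,-0.28,0.07,57],[-0.32,-0.32,0.08,65],[-0.345,-0.346,0.095,73.3],[-0.361,-0.362,0.101,73.3],[-0.361,-0.362,0.101,73.3],[-0.361,-0.362,0.101,73.3]], "claw": 1}}

```text
time_s: 1.6
position: [0.4521, 0.1548, 0.1304]
tcp_rot: [-0.0, 0.74, 0.673, 0.0]
wrist_force: [-0.0, -0.3, 0.2]
gripper_width: 1.001
grip_force: 0.0
```

Run:
```python
from h import *
d(.452,.153,.034,-5.5)
t=ctrl.camera("top");s=ctrl.camera("side")
r=lambda im,x0,y0,x1,y1,f:cv2.resize(im[y0:y1,x0:x1],None,fx=f,fy=f,interpolation=cv2.INTER_CUBIC)
cv2.imwrite("pics/b1.png",np.hstack([r(t,225,170,305,250,5),r(s,210,120,290,200,5)]))
```

```text
t 1.6 at [0.4521 0.1548 0.1304] yaw -5.4 F [-0.  -0.3  0.2] w 1.001 -> shift mm [-1.8  0.1 96.4] turn 0.1 or -179.9 rel radial after -24.0 q7 -0.37
```

View pics/b1.png

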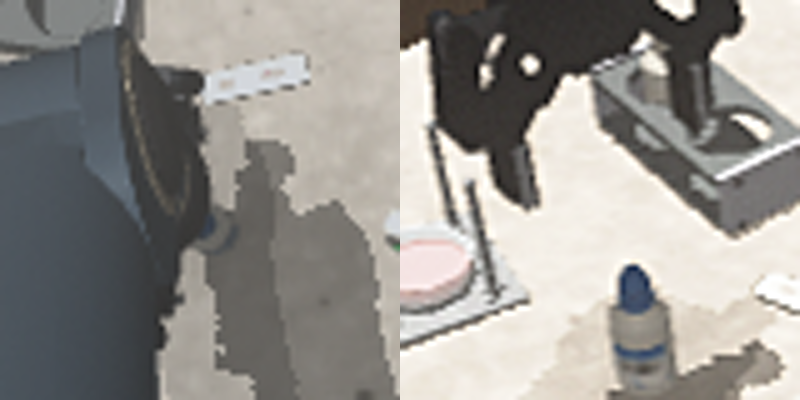

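Run:
```python
from h import *
q=np.radians(-5.4);u=np.array([np.cos(q),np.sin(q),0])
P=np.array([.4521,.1548,.1434])
print(p("side",[P-.0425*u,P+.0425*u,P-.057*u,P+.057*u,P]).round(1), w("side",252,152.7,.1434))
```

```text
[[236.2 158.7]
 [267.  144.3]
 [230.6 161.3]
 [272.1 142. ]
 [251.9 151.3]] [0.4490003  0.15058005 0.1434    ]
```

The side camera reads the fingers (-3,-4) mm off and the top camera agrees with the arm, so I'll use the top values.

Call:
{"name": "apply_moves", "arguments": {"series": [[0,0.001,0.03,0],[0,0.001,0.065,0],[0,0.001,0.09,0],[0,0.001,0.096,0],[0,0.001,0.096,0]]}}

```text
time_s: 2.33
position: [0.4535, 0.1543, 0.0346]
tcp_rot: [-0.0, 0.74, 0.673, 0.0]
wrist_force: [0.4, 0.5, 0.2]
gripper_width: 1.002
grip_force: 0.0
```

Call:
{"name": "apply_moves", "arguments": {"series": [[0,0,0,0],[0,0,0,0],[0,0,0,0],[0,0,0,0],[0,0,0,0],[0,0,0,0]], "claw": 0, "grip_force": 25}}

```text
time_s: 3.08
position: [0.4538, 0.1538, 0.0348]
tcp_rot: [-0.0, 0.74, 0.673, 0.0]
wrist_force: [0.0, 0.4, 6.0]
gripper_width: 0.352
grip_force: 26.1
```

```bash
python3 -c "
from h import *
d(.591,.247,.15,-5.5)"
```

```text
t 3.08 at [0.4538 0.1538 0.0348] yaw -5.5 F [0.  0.4 6. ] w 0.352 -> shift mm [ 105.9  127.8 -115.1] turn 0.0 or -180.0 rel radial after -28.0 q7 -0.27
```

Call:
{"name": "apply_moves", "arguments": {"series": [[0,0,-0.02,0],[0,0,-0.05,0],[0.005,0.005,-0.08,0],[0.02,0.024,-0.1,0],[0.04,0.048,-0.115,0],[0.062,0.076,-0.115,0],[0.084,0.102,-0.115,0],[0.098,0.119,-0.115,0],[0.106,0.128,-0.115,0]]}}

```text
time_s: 4.2
position: [0.5912, 0.2474, 0.1485]
tcp_rot: [-0.0, 0.74, 0.673, -0.001]
wrist_force: [-0.5, -0.9, -0.7]
gripper_width: 0.351
grip_force: 25.8
```

```bash
python3 - <<'E'
import re
s=open("fit.py").read();s=re.sub(r',\("side",range\(4\),S\(.*?\]\)\)\]',']',s);i=s.index('c,ar,m=cent("top",350');s=s[:i];open("fit2.py","w").write(s)
E
python3 fit2.py | tail -5
python3 - <<'E'
from h import *
print("brack hole", w("top",195-.42+257/6,145-.42+151/6,.036))  # hole centre click, rough
d(.593,.249,.15,-5.5)
s=ctrl.camera("side");cv2.imwrite("pics/b2.png",cv2.resize(s[90:190,200:320],None,fx=5,fy=5,interpolation=cv2.INTER_CUBIC))
E
```

```text
brack [ 0.5926  0.2492 -0.1051] deg -6.0 res [-0.3 -0.2  0.4 -0.3  0.8  0.6 -0.9  0. ]
vrack [ 0.5814 -0.3171  0.2966] deg 17.0 res [-0.9 -0.4  0.6 -0.7  0.9  0.1 -0.6  1.4]
bin [ 0.3972 -0.3287  0.1317] deg 7.5 res [ 0.3 -0.2 -0.4 -1.2  0.   1.3  0.   0.2]
carrier [ 0.4163  0.3013 -0.2584] deg -14.8 res [-0.1 -0.3  0.5 -0.6 -0.4  0.6  0.   0.4]
timer [ 0.4524  0.0146 -0.2765] deg -15.8 res [-0.  -2.4  1.3 -1.3  0.   2.7 -1.5  1.1]
brack hole [0.59189104 0.25084728 0.036     ]
t 4.2 at [0.5912 0.2474 0.1485] yaw -5.4 F [-0.5 -0.9 -0.7] w 0.351 -> shift mm [ 1.7  1.7 -1.5] turn 0.1 or -179.9 rel radial after -28.0 q7 -0.38
```

View pics/b2.png

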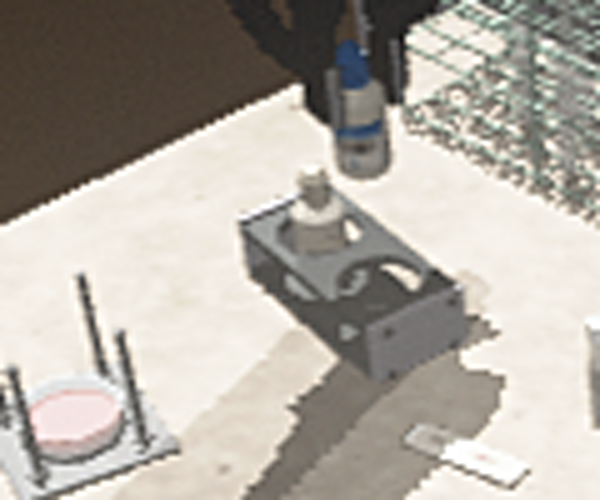

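Call:
{"name": "apply_moves", "arguments": {"series": [[0.002,0.002,0.01,0],[0.002,0.002,0.035,0],[0.002,0.002,0.06,0],[0.002,0.002,0.083,0],[0.002,0.002,0.098,0],[0.002,0.002,0.105,0],[0.002,0.002,0.1075,0],[0.002,0.002,0.1085,0],[0.002,0.002,0.1085,0]]}}

```text
time_s: 5.38
position: [0.5934, 0.2489, 0.0414]
tcp_rot: [0.0, 0.74, 0.673, 0.001]
wrist_force: [-0.4, -0.6, -0.2]
gripper_width: 0.349
grip_force: 25.8
```

```bash
python3 -c "
from h import *
d(.593,.249,.0395,-6)"
```

```text
t 5.38 at [0.5934 0.2489 0.0414] yaw -5.5 F [-0.4 -0.6 -0.2] w 0.349 -> shift mm [ 0.  -0.4  1.9] turn 0.5 or -179.5 rel radial after -29.0 q7 -0.34
```

Call:
{"name": "apply_moves", "arguments": {"series": [[0,0,0.0012,0],[0,0,0.0022,0],[0,0,0.0022,0]]}}

```text
time_s: 5.75
position: [0.5935, 0.249, 0.0399]
tcp_rot: [-0.0, 0.74, 0.673, 0.001]
wrist_force: [-1.0, 0.4, 6.9]
gripper_width: 0.351
grip_force: 26.1
```

Call:
{"name": "apply_moves", "arguments": {"series": [[0,0,0,0],[0,0,0,0],[0,0,0,0],[0,0,-0.01,0],[0,0,-0.04,0],[0,0,-0.08,0],[0,0,-0.1,0]], "claw": 0.65}}

```text
time_s: 6.62
position: [0.5942, 0.2491, 0.1414]
tcp_rot: [0.001, 0.74, 0.673, 0.002]
wrist_force: [0.4, 0.3, 0.1]
gripper_width: 0.654
grip_force: 0.0
```

Run:
```python
from h import *
d(.6286,.107,.13,0);d(.6286,.107,.13,17);d(.6286,.107,.13,-73)
s=ctrl.camera("side");cv2.imwrite("pics/b3.png",cv2.resize(s[90:190,200:340],None,fx=5,fy=5,interpolation=cv2.INTER_CUBIC))
```

```text
t 6.62 at [0.5942 0.2491 0.1414] yaw -5.5 F [0.4 0.3 0.1] w 0.654 -> shift mm [-138.2   47.7   11.3] turn -5.5 or 174.5 rel radial after -10.0 q7 -0.38
t 6.62 at [0.5942 0.2491 0.1414] yaw -5.5 F [0.4 0.3 0.1] w 0.654 -> shift mm [-138.2   47.7   11.3] turn -22.5 or 157.5 rel radial after 7.0 q7 -0.38
t 6.62 at [0.5942 0.2491 0.1414] yaw -5.5 F [0.4 0.3 0.1] w 0.654 -> shift mm [-138.2   47.7   11.3] turn 67.5 or -112.5 rel radial after -83.0 q7 -0.38
```

View pics/b3.png

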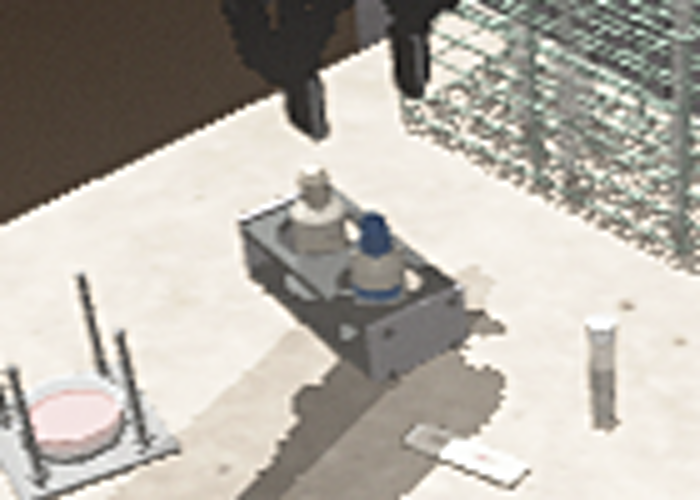

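The blue-capped bottle is seated in the free hole next to its neighbour. Next is the vial.

Call:
{"name": "apply_moves", "arguments": {"series": [[-0.03,0.01,0,-5],[-0.07,0.024,0,-12],[-0.105,0.036,0.003,-18],[-0.13,0.045,0.008,-22.5],[-0.138,0.0477,0.011,-22.5],[-0.138,0.0477,0.011,-22.5],[-0.138,0.0477,0.04,-22.5],[-0.138,0.0477,0.07,-22.5],[-0.138,0.0477,0.095,-22.5],[-0.138,0.0477,0.101,-22.5],[-0.138,0.0477,0.101,-22.5]]}}

```text
time_s: 8.05
position: [0.6274, 0.1082, 0.0377]
tcp_rot: [-0.0, 0.594, 0.804, 0.0]
wrist_force: [-0.9, -0.2, -0.4]
gripper_width: 0.65
grip_force: 0.0
```

Call:
{"name": "apply_moves", "arguments": {"series": [[0,0,0,0],[0,0,0,0],[0,0,0,0],[0,0,0,0]], "claw": 0.33}}

```text
time_s: 8.55
position: [0.6275, 0.1069, 0.0379]
tcp_rot: [0.0, 0.595, 0.804, 0.0]
wrist_force: [-0.5, 0.2, 0.4]
gripper_width: 0.332
grip_force: 0.0
```

Run:
```python
from h import *
d(.6286,.107,.040,17)
s=ctrl.camera("side");cv2.imwrite("pics/v1.png",cv2.resize(s[110:190,280:360],None,fx=7,fy=7,interpolation=cv2.INTER_CUBIC))
```

```text
t 8.55 at [0.6275 0.1069 0.0379] yaw 17.0 F [-0.5  0.2  0.4] w 0.332 -> shift mm [-0.2  1.1 -2.1] turn 0.0 or -180.0 rel radial after 7.0 q7 0.23
```

View pics/v1.png

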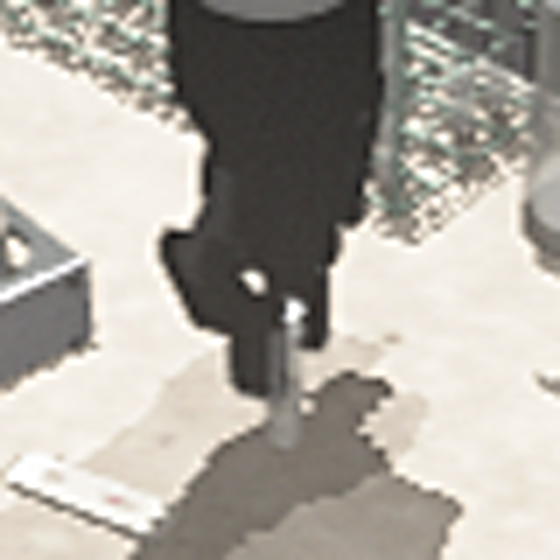

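The fingers straddle the vial about centrally. I'll trim the position and close.

Call:
{"name": "apply_moves", "arguments": {"series": [[0,0.001,-0.002,0],[0,0.001,-0.002,0]]}}

```text
time_s: 8.85
position: [0.6286, 0.1072, 0.0398]
tcp_rot: [0.0, 0.595, 0.804, 0.0]
wrist_force: [0.3, 0.0, -0.4]
gripper_width: 0.334
grip_force: 0.0
```

Call:
{"name": "apply_moves", "arguments": {"series": [[0,0,0,0],[0,0,0,0],[0,0,0,0],[0,0,0,0]], "claw": 0, "grip_force": 20}}

```text
time_s: 9.35
position: [0.6284, 0.1072, 0.0397]
tcp_rot: [0.0, 0.595, 0.804, 0.0]
wrist_force: [0.5, -0.3, 1.1]
gripper_width: 0.182
grip_force: 19.5
```

Call:
{"name": "apply_moves", "arguments": {"series": [[0,0,-0.01,0],[0,0,-0.03,0],[0,0,-0.06,0],[0,0,-0.09,0],[0,0,-0.1,0],[0,0,-0.1,0]]}}

```text
time_s: 10.1
position: [0.6287, 0.1073, 0.1406]
tcp_rot: [0.0, 0.595, 0.804, 0.001]
wrist_force: [-1.0, 0.8, 0.2]
gripper_width: 0.182
grip_force: 19.5
```

Run:
```python
from h import *
d(.5814,-.3171,.14,17)
s=ctrl.camera("side");cv2.imwrite("pics/v2.png",cv2.resize(s[70:190,270:390],None,fx=5,fy=5,interpolation=cv2.INTER_CUBIC))
```

```text
t 10.1 at [0.6287 0.1073 0.1406] yaw 17.0 F [-1.   0.8  0.2] w 0.182 -> shift mm [-3.919e+02 -1.696e+02  2.000e-01] turn 0.0 or -180.0 rel radial after 46.0 q7 0.2
```

View pics/v2.png

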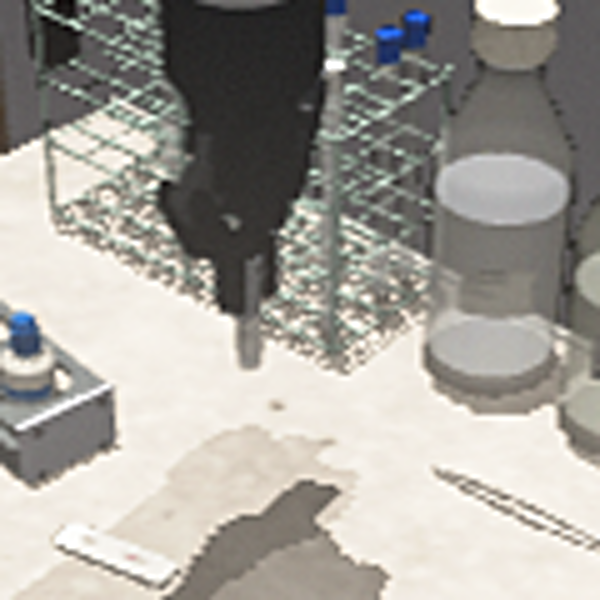

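Bottle rack is fine and the vial is held upright. Before placing it I'll check the vial hole numerically.

Run:
```python
from h import *
t=cv2.imread("pics/top0.png")
for q in[(.5814,-.3171,17.),(.5768,-.3197,15.3)]:
    for k in(0,.05):
        a=np.radians(q[2]);print(p("top",[(q[0]-k*np.sin(a),q[1]+k*np.cos(a),.034)]).round(1))
g=cv2.cvtColor(t,cv2.COLOR_BGR2GRAY);print(g[170:190,408:430])
```

```text
[[420.3 178. ]]
[[404.7 182.2]]
[[421.1 179.5]]
[[405.5 183.3]]
[[172 171 169 167 169 169 171 173 176 179 179 178 164 151 152 125 125 125
  103 192 167 172]
 [164 164 166 166 167 170 171 173 163 152 138 126 126 125 125 125 124 125
  116 186 175 152]
 [161 162 165 166 158 149 138 126 126 126 126 126 126 125 124 125 125 125
  125 127 187 162]
 [157 146 136 126 126 126 126 126 126 126 126 115  99 114 119 125 126 124
  125  99 196 158]
 [126 127 127 126 125 126 126 126 125 106  92  81  81  79  84 106 125 125
  125  97 189 172]
 [127 127 127 127 127 126 126 126 106  92  92  92  83  83  82  79 103 125
  125 125 154 185]
 [127 127 127 127 127 127 126 126  96  92 126 126 125  84  82  82  86 115
  125 125 100 195]
 [127 127 127 127 127 127 126 120 126 126 126 127 125 125  83  82  79 104
  125 124 102 193]
 [143 127 127 127 127 127 127 120 126 126 126 126 125 126 125  83  82  98
  125 125 117 169]
 [179 160 128 127 127 127 126 127 126 126 126 126 125 126 125 113  81  98
  125 125 125 113]
 [197 190 120 127 127 127 127 126 126 126 126 126 125 125 125 113  88 120
  125 125 125  98]
 [197 191 115 127 127 127 127 127 126 121 126 126 125 125 113 113 105 125
  125 125 125 105]
 [196 147 122 127 126 127 126 127 127 127 116 120 125 125 110 107 125 125
  125 125 124 125]
 [ 97  86 127 127 127 127 127 127 127 127 127 127 121 121 125 126 126 125
  125 125 125 111]
 [114 104 127 127 126 126 127 127 127 127 127 126 127 126 126 126 126 110
  102  92  85 101]
 [ 93 127 128 127 127 128 127 126 126 127 127 126 126 112 102  91  82  92
   98 116 117 120]
 [127 128 128 128 128 127 127 127 126 112 103  91  82  93  97 101 114 114
  174 177 181 183]
 [128 128 128 128 127 113 103  92  83  96  98 102 113 113 170 173 174 174
  178 182 183 181]
 [128 113 104  93  92  92  90 100 113 168 117 116 166 166 172 176 176 175
  175 178 176 174]
 [ 94  94  92 103 119 117 114 115 170 174 175 171 164 166 170 172 172 170
  175 178 176 173]]
```

Call:
{"name": "apply_moves", "arguments": {"series": [[-0.01,-0.004,0,0],[-0.034,-0.015,0,0],[-0.07,-0.03,0,0],[-0.11,-0.048,0,0],[-0.15,-0.065,0,0],[-0.19,-0.082,0,0],[-0.23,-0.1,0,0],[-0.27,-0.117,0,0],[-0.31,-0.134,0,0],[-0.345,-0.149,0,0],[-0.37,-0.16,0,0],[-0.385,-0.1665,0,0],[-0.391,-0.169,0,0],[-0.392,-0.1696,0,0],[-0.392,-0.1696,0,0]]}}

```text
time_s: 12.02
position: [0.5815, -0.3159, 0.1394]
tcp_rot: [-0.0, 0.594, 0.805, 0.0]
wrist_force: [-0.1, -0.2, 0.1]
gripper_width: 0.18
grip_force: 19.5
```

Run:
```python
from h import *
d(.5814,-.3171,.0447,17)
for n in("top","side"):
    cv2.imwrite(f"pics/v3{n}.png",ctrl.camera(n))
```

```text
t 12.03 at [ 0.5815 -0.3159  0.1394] yaw 17.1 F [-0.1 -0.2  0.1] w 0.18 -> shift mm [-1.2 -0.5 94.7] turn 0.1 or -179.9 rel radial after 46.0 q7 0.9
```

Call:
{"name": "apply_moves", "arguments": {"series": [[-0.001,0,0.01,0],[-0.001,0,0.035,0],[-0.001,0,0.06,0],[-0.001,0,0.08,0],[-0.001,0,0.09,0],[-0.001,0,0.094,0],[-0.001,0,0.0948,0],[-0.001,0,0.0955,0],[-0.001,0,0.0955,0]]}}

```text
time_s: 13.25
position: [0.5818, -0.3185, 0.0447]
tcp_rot: [0.001, 0.595, 0.804, 0.0]
wrist_force: [-0.4, 0.1, 0.8]
gripper_width: 0.176
grip_force: 19.5
```

Call:
{"name": "apply_moves", "arguments": {"series": [[0,0,0.001,0],[0,0,0.001,0]]}}

```text
time_s: 13.5
position: [0.5823, -0.319, 0.0446]
tcp_rot: [0.001, 0.595, 0.804, 0.0]
wrist_force: [-0.9, 0.7, 6.0]
gripper_width: 0.18
grip_force: 19.8
```

Call:
{"name": "apply_moves", "arguments": {"series": [[0,0,0,0],[0,0,0,0],[0,0,0,0],[0,0,-0.01,0],[0,0,-0.04,0],[0,0,-0.08,0],[0,0,-0.1,0],[0,0,-0.1,0]], "claw": 0.5}}

```text
time_s: 14.5
position: [0.5822, -0.3188, 0.1448]
tcp_rot: [0.002, 0.595, 0.804, 0.0]
wrist_force: [-0.5, 0.3, -0.4]
gripper_width: 0.504
grip_force: 0.0
```

Run:
```python
from h import *
d(.472,-.133,.14,95);d(.472,-.133,.034,95)
s=ctrl.camera("side");cv2.imwrite("pics/v4.png",cv2.resize(s[200:300,390:490],None,fx=5,fy=5,interpolation=cv2.INTER_CUBIC))
```

```text
t 14.5 at [ 0.5822 -0.3188  0.1448] yaw 17.0 F [-0.5  0.3 -0.4] w 0.504 -> shift mm [209.9 -50.9   4.2] turn -78.0 or 102.0 rel radial after 111.0 q7 0.91
t 14.5 at [ 0.5822 -0.3188  0.1448] yaw 17.0 F [-0.5  0.3 -0.4] w 0.504 -> shift mm [210.2 -51.2 110.2] turn -78.0 or 102.0 rel radial after 111.0 q7 0.91
```

View pics/v4.png

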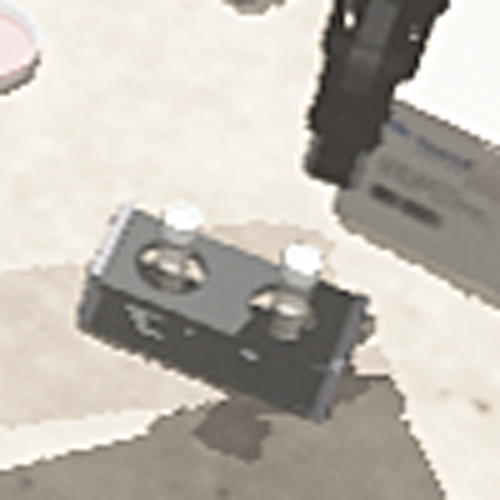

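The vial stands upright in the free hole. Next is the cartridge.

Call:
{"name": "apply_moves", "arguments": {"series": [[0.02,-0.005,0,10],[0.05,-0.012,0,20],[0.08,-0.02,0,30],[0.11,-0.027,0,40],[0.14,-0.034,0,50],[0.17,-0.041,0,60],[0.195,-0.047,0,70],[0.207,-0.05,0,80],[0.2097,-0.0515,0.004,90],[0.2097,-0.0515,0.004,100],[0.2097,-0.0515,0.004,100],[0.2097,-0.0515,0.004,100]], "claw": 0.75}}

```text
time_s: 16.05
position: [0.4702, -0.1327, 0.1384]
tcp_rot: [-0.0, 0.998, 0.063, -0.001]
wrist_force: [-0.1, -0.3, 0.6]
gripper_width: 0.749
grip_force: 0.0
```

Run:
```python
from h import *
d(.471,-.1335,.0345,-83)
```

```text
t 16.05 at [ 0.4702 -0.1327  0.1384] yaw -82.8 F [-0.1 -0.3  0.6] w 0.749 -> shift mm [  0.9   0.9 103.9] turn 0.2 or -179.8 rel radial after -67.0 q7 -0.91
```

Call:
{"name": "apply_moves", "arguments": {"series": [[0.001,0.001,0.02,0],[0.001,0.001,0.055,0],[0.001,0.001,0.085,0],[0.001,0.001,0.1,0],[0.001,0.001,0.104,0],[0.001,0.001,0.104,0]]}}

```text
time_s: 16.8
position: [0.4722, -0.134, 0.0356]
tcp_rot: [0.0, 0.998, 0.061, 0.0]
wrist_force: [-0.4, -0.4, 0.7]
gripper_width: 0.751
grip_force: 0.0
```

Call:
{"name": "apply_moves", "arguments": {"series": [[0,0,0,0],[0,0,0,0],[0,0,0,0],[0,0,0,0],[0,0,0,0],[0,0,0,0]], "claw": 0, "grip_force": 20}}

```text
time_s: 17.55
position: [0.4724, -0.134, 0.0359]
tcp_rot: [0.0, 0.998, 0.061, 0.001]
wrist_force: [-0.6, -0.6, 6.1]
gripper_width: 0.376
grip_force: 19.8
```

Call:
{"name": "apply_moves", "arguments": {"series": [[0,0,-0.01,0],[0,0,-0.03,0],[0,0,-0.06,0],[0,0,-0.085,0],[0,0,-0.09,0],[0,0,-0.09,0]]}}

```text
time_s: 18.3
position: [0.4716, -0.1334, 0.1249]
tcp_rot: [-0.0, 0.998, 0.062, 0.0]
wrist_force: [-0.2, 0.3, -0.3]
gripper_width: 0.377
grip_force: 20.0
```

Run:
```python
from h import *
d(.3972,-.3287,.125,-82.5)
s=ctrl.camera("side");cv2.imwrite("pics/c1.png",cv2.resize(s[170:270,300:420],None,fx=5,fy=5,interpolation=cv2.INTER_CUBIC))
b=s.astype(int);m=((b[...,0]-b[...,2]>40)&(b[...,0]-b[...,1]>10)).astype(np.uint8);k,l,st,c=cv2.connectedComponentsWithStats(m[170:270,300:420]);print([(st[i].tolist(),c[i].round(1).tolist()) for i in range(1,k) if st[i,4]>15])
x=ctrl.observe()["position"];print(p("side",[(x[0]-.003,x[1]-.004,x[2]+.021)]))
```

```text
t 18.3 at [ 0.4716 -0.1334  0.1249] yaw -82.9 F [-0.2  0.3 -0.3] w 0.377 -> shift mm [-97.9 184.7  -0.2] turn -0.4 or 179.6 rel radial after -43.0 q7 -0.88
[([38, 32, 14, 16, 127], [46.0, 39.6])]
[[349.1110214  209.44854284]]
```

Call:
{"name": "apply_moves", "arguments": {"series": [[-0.006,0.011,0,0],[-0.02,0.037,0,0],[-0.037,0.07,0,0],[-0.055,0.104,0,0],[-0.072,0.136,0,0],[-0.086,0.162,0,0],[-0.094,0.178,0,0],[-0.0975,0.184,0,0],[-0.098,0.185,0,0],[-0.098,0.185,0,0]]}}

```text
time_s: 19.6
position: [0.3974, -0.3286, 0.1248]
tcp_rot: [-0.0, 0.998, 0.062, -0.0]
wrist_force: [-0.8, 0.5, -1.5]
gripper_width: 0.372
grip_force: 20.0
```

Run:
```python
from h import *
d(.3972,-.3287,.040,-82.5)
print(p("top",[(.3972,-.3287,.004)]))
g=cv2.cvtColor(cv2.imread("pics/top0.png"),cv2.COLOR_BGR2GRAY);print(g[225:256,408:441])
```

```text
t 19.6 at [ 0.3974 -0.3286  0.1248] yaw -82.9 F [-0.8  0.5 -1.5] w 0.372 -> shift mm [-0.2  0.1 84.8] turn -0.4 or 179.6 rel radial after -43.0 q7 -0.44
[[422.02769825 238.26388749]]
[[173 173 174 ... 179 176 174]
 [174 174 175 ... 178 174 174]
 [175 178 181 ... 179 175 174]
 ...
 [172 171 168 ... 173 172 171]
 [172 170 161 ... 173 173 173]
 [173 170 165 ... 175 174 173]]
```

Call:
{"name": "apply_moves", "arguments": {"series": [[0,0,0.01,0],[0,0,0.035,0],[0,0,0.06,0],[0,0,0.077,0],[0,0,0.082,0],[0,0,0.084,0],[0,0,0.085,0],[0,0,0.085,0]]}}

```text
time_s: 20.6
position: [0.3975, -0.3296, 0.0405]
tcp_rot: [0.0, 0.998, 0.061, 0.0]
wrist_force: [0.3, 0.7, -0.5]
gripper_width: 0.376
grip_force: 20.0
```

Run:
```python
from h import *
d(.3972,-.3287,.040,-82.5)
```

```text
t 20.6 at [ 0.3975 -0.3296  0.0405] yaw -83.0 F [ 0.3  0.7 -0.5] w 0.376 -> shift mm [-0.2 -0.9  0.5] turn -0.5 or 179.5 rel radial after -43.0 q7 -0.32
```

Call:
{"name": "apply_moves", "arguments": {"series": [[0,0,0.0007,0],[0,0,0.0014,0],[0,0,0.0014,0]]}}

```text
time_s: 20.98
position: [0.3976, -0.3297, 0.0399]
tcp_rot: [-0.0, 0.998, 0.061, 0.001]
wrist_force: [-1.6, 1.8, 10.5]
gripper_width: 0.37
grip_force: 20.6
```

Contact at the expected height. I'll release with a narrow opening and lift.

Call:
{"name": "apply_moves", "arguments": {"series": [[0,0,-0.001,0],[0,0,-0.001,0],[0,0,-0.001,0],[0,0,-0.01,0],[0,0,-0.04,0],[0,0,-0.08,0],[0,0,-0.1,0],[0,0,-0.1,0]], "claw": 0.5}}

```text
time_s: 21.98
position: [0.3981, -0.33, 0.1403]
tcp_rot: [0.001, 0.998, 0.061, 0.002]
wrist_force: [-0.4, 0.2, -0.2]
gripper_width: 0.496
grip_force: 0.0
```

Run:
```python
from h import *
s=ctrl.camera("side");cv2.imwrite("pics/c2.png",s)
b=s.astype(int);m=((b[...,0]-b[...,2]>40)&(b[...,0]-b[...,1]>10)).astype(np.uint8)[270:370,330:450];k,l,st,c=cv2.connectedComponentsWithStats(m);print([(st[i].tolist(),c[i].round(1).tolist()) for i in range(1,k) if st[i,4]>15])
q=np.radians(7.5);o=np.array([.3972,-.3287,.059])+[-.003,-.004,0];print(p("side",[o,o+[-.062*np.sin(q),.062*np.cos(q),0]])-[330,270])
for a in(-14.8,75.2): d(.6415,-.1118,.14,a)
```

```text
[([29, 19, 24, 21, 288], [39.9, 28.9]), ([58, 36, 24, 24, 297], [68.7, 47.0])]
[[70.16620616 48.02600144]
 [41.08918722 30.00133963]]
t 22.02 at [ 0.3974 -0.3293  0.139 ] yaw -82.9 F [-0.3  0.  -1.2] w 0.5 -> shift mm [ 268.9 -185.9   -0.7] turn -68.1 or 111.9 rel radial after -5.0 q7 -0.46
t 22.02 at [ 0.3974 -0.3293  0.139 ] yaw -82.9 F [-0.3  0.  -1.2] w 0.5 -> shift mm [ 268.9 -185.9   -0.7] turn 21.9 or -158.1 rel radial after -95.0 q7 -0.46
```

The cartridge sits where expected and looks the same as its neighbour. Now the dishes.

Run:
```python
from h import *
R=w("top",353.7,160.0,.012);L=w("top",323.4,187.1,.012);C=w("top",195-.42+150/6,145-.42+490/6,.02);print(R,L,C)
d(R[0],R[1],.10,-14.8)
```

```text
[ 0.6379818  -0.11219483  0.012     ] [ 0.54820245 -0.01836721  0.012     ] [0.41555824 0.29950883 0.02      ]
t 22.02 at [ 0.3974 -0.3293  0.139 ] yaw -82.9 F [-0.3  0.  -1.2] w 0.5 -> shift mm [ 265.3 -186.    39.3] turn -68.1 or 111.9 rel radial after -5.0 q7 -0.46
```

Call:
{"name": "apply_moves", "arguments": {"series": [[0.02,-0.014,0,-9],[0.06,-0.042,0,-18],[0.1,-0.07,0.005,-27],[0.14,-0.098,0.01,-36],[0.18,-0.126,0.015,-45],[0.22,-0.154,0.02,-54],[0.25,-0.175,0.03,-63],[0.263,-0.184,0.039,-68],[0.266,-0.186,0.039,-68],[0.266,-0.186,0.039,-68],[0.266,-0.186,0.039,-68]], "claw": 1}}

```text
time_s: 23.4
position: [0.6377, -0.1134, 0.0998]
tcp_rot: [0.0, 0.794, 0.608, -0.0]
wrist_force: [0.8, 0.4, -0.0]
gripper_width: 0.997
grip_force: 0.0
```

Run:
```python
from h import *
d(.6385,-.112,.001,-14.8)
```

```text
t 23.4 at [ 0.6377 -0.1134  0.0998] yaw -15.1 F [ 0.8  0.4 -0. ] w 0.997 -> shift mm [ 1.7  0.4 98.8] turn -0.3 or 179.7 rel radial after -5.0 q7 0.08
```

Call:
{"name": "apply_moves", "arguments": {"series": [[0.0015,0.0005,0.02,0],[0.0015,0.0005,0.055,0],[0.0015,0.0005,0.08,0],[0.0015,0.0005,0.094,0],[0.0015,0.0005,0.098,0],[0.0015,0.0005,0.098,0]]}}

```text
time_s: 24.15
position: [0.6396, -0.1111, 0.0019]
tcp_rot: [0.0, 0.793, 0.609, 0.0]
wrist_force: [0.2, -0.3, 0.0]
gripper_width: 0.997
grip_force: 0.0
```

Call:
{"name": "apply_moves", "arguments": {"series": [[0,0,0,0],[0,0,0,0],[0,0,0,0],[0,0,0,0],[0,0,0,0]], "claw": 0, "grip_force": 20}}

```text
time_s: 24.78
position: [0.64, -0.1109, 0.0028]
tcp_rot: [0.0, 0.793, 0.609, 0.001]
wrist_force: [-0.7, 0.6, 6.3]
gripper_width: 0.669
grip_force: 21.2
```

Call:
{"name": "apply_moves", "arguments": {"series": [[0,0,-0.01,0],[0,0,-0.04,0],[0,0,-0.09,0],[0,0,-0.13,0],[0,0,-0.15,0],[0,0,-0.15,0]]}}

```text
time_s: 25.52
position: [0.6398, -0.1109, 0.1527]
tcp_rot: [0.001, 0.793, 0.609, 0.001]
wrist_force: [-1.0, -0.0, -0.8]
gripper_width: 0.666
grip_force: 21.5
```

Run:
```python
from h import *
d(.4163,.3013,.15,-14.8)
```

```text
t 25.52 at [ 0.6398 -0.1109  0.1527] yaw -15.0 F [-1.  -0.  -0.8] w 0.666 -> shift mm [ 340.6 -322.3    2.2] turn -0.2 or 179.8 rel radial after -51.0 q7 0.06
```

Call:
{"name": "apply_moves", "arguments": {"series": [[0.008,-0.008,0,0],[0.025,-0.024,0,0],[0.055,-0.052,0,0],[0.085,-0.08,0,0],[0.115,-0.109,0,0],[0.145,-0.137,0,0],[0.175,-0.166,0,0],[0.205,-0.194,0,0],[0.235,-0.222,0,0],[0.265,-0.251,0,0],[0.295,-0.279,0,0],[0.318,-0.301,0,0],[0.332,-0.314,0,0],[0.339,-0.321,0,0],[0.3405,-0.3223,0.002,0],[0.3405,-0.3223,0.002,0]]}}

```text
time_s: 27.52
position: [0.4157, 0.3005, 0.1493]
tcp_rot: [0.0, 0.793, 0.609, -0.0]
wrist_force: [-0.8, -0.0, -0.2]
gripper_width: 0.667
grip_force: 21.5
```

Run:
```python
from h import *
d(.4163,.3013,.0225,-14.8)
for n in("top","side"): cv2.imwrite(f"pics/d1{n}.png",ctrl.camera(n))
```

```text
t 27.52 at [0.4157 0.3005 0.1493] yaw -15.0 F [-0.8 -0.  -0.2] w 0.667 -> shift mm [  1.    0.4 126.8] turn -0.2 or 179.8 rel radial after -51.0 q7 -0.84
```

Call:
{"name": "apply_moves", "arguments": {"series": [[0.0008,0.0004,0.015,0],[0.0008,0.0004,0.045,0],[0.0008,0.0004,0.075,0],[0.0008,0.0004,0.1,0],[0.0008,0.0004,0.115,0],[0.0008,0.0004,0.122,0],[0.0008,0.0004,0.125,0],[0.0008,0.0004,0.126,0],[0.0008,0.0004,0.126,0]]}}

```text
time_s: 28.75
position: [0.4167, 0.3023, 0.0242]
tcp_rot: [-0.0, 0.793, 0.609, 0.001]
wrist_force: [-0.8, 0.3, -0.3]
gripper_width: 0.664
grip_force: 21.5
```

Call:
{"name": "apply_moves", "arguments": {"series": [[0,0,0.0006,0],[0,0,0.0012,0]]}}

```text
time_s: 29.0
position: [0.4165, 0.3022, 0.0228]
tcp_rot: [-0.0, 0.793, 0.609, 0.0]
wrist_force: [-1.3, -0.2, 6.5]
gripper_width: 0.669
grip_force: 22.1
```

Contact at the right height. I'll release and lift.

Call:
{"name": "apply_moves", "arguments": {"series": [[0,0,0,0],[0,0,0,0],[0,0,0,0],[0,0,-0.01,0],[0,0,-0.04,0],[0,0,-0.08,0],[0,0,-0.12,0],[0,0,-0.12,0]], "claw": 0.9}}

```text
time_s: 30.0
position: [0.4183, 0.3034, 0.1461]
tcp_rot: [-0.001, 0.793, 0.609, 0.004]
wrist_force: [-0.0, -0.4, -0.4]
gripper_width: 0.899
grip_force: 0.0
```

Run:
```python
from h import *
d(.5485,-.0182,.10,-14.8)
cv2.imwrite("pics/d2side.png",ctrl.camera("side"))
```

```text
t 30.0 at [0.4183 0.3034 0.1461] yaw -15.0 F [-0.  -0.4 -0.4] w 0.899 -> shift mm [-277.3  208.7   45.1] turn -0.2 or 179.8 rel radial after -13.0 q7 -0.84
```

Call:
{"name": "apply_moves", "arguments": {"series": [[-0.02,0.015,0,0],[-0.065,0.049,0.005,0],[-0.11,0.083,0.01,0],[-0.155,0.117,0.015,0],[-0.2,0.151,0.025,0],[-0.245,0.184,0.035,0],[-0.27,0.203,0.045,0],[-0.277,0.2087,0.045,0],[-0.277,0.2087,0.045,0],[-0.277,0.2087,0.045,0]], "claw": 1}}

```text
time_s: 31.3
position: [0.5461, -0.0175, 0.0975]
tcp_rot: [-0.001, 0.792, 0.61, 0.0]
wrist_force: [-0.1, 0.2, 0.9]
gripper_width: 1.001
grip_force: 0.0
```

Run:
```python
from h import *
d(.5485,-.0182,.002,-14.8)
```

```text
t 31.3 at [ 0.5461 -0.0175  0.0975] yaw -14.8 F [-0.1  0.2  0.9] w 1.001 -> shift mm [-0.2  2.6 95.5] turn -0.0 or 180.0 rel radial after -13.0 q7 -0.07
```

Call:
{"name": "apply_moves", "arguments": {"series": [[0,0.0026,0.02,0],[0,0.0026,0.055,0],[0,0.0026,0.08,0],[0,0.0026,0.092,0],[0,0.0026,0.0955,0],[0,0.0026,0.0955,0]]}}

```text
time_s: 32.05
position: [0.5495, -0.0198, 0.0026]
tcp_rot: [0.0, 0.793, 0.609, 0.001]
wrist_force: [-1.0, 0.6, 0.2]
gripper_width: 1.004
grip_force: 0.0
```

Call:
{"name": "apply_moves", "arguments": {"series": [[0,0,0,0],[0,0,0,0],[0,0,0,0],[0,0,0,0],[0,0,0,0]], "claw": 0, "grip_force": 20}}

```text
time_s: 32.67
position: [0.5496, -0.0201, 0.0029]
tcp_rot: [0.0, 0.793, 0.609, 0.001]
wrist_force: [-2.2, 0.7, 5.9]
gripper_width: 0.668
grip_force: 20.6
```

Call:
{"name": "apply_moves", "arguments": {"series": [[0,0,-0.01,0],[0,0,-0.04,0],[0,0,-0.09,0],[0,0,-0.14,0],[0,0,-0.16,0],[0,0,-0.16,0]]}}

```text
time_s: 33.42
position: [0.5501, -0.0202, 0.164]
tcp_rot: [0.001, 0.793, 0.609, 0.002]
wrist_force: [0.4, 0.4, -1.3]
gripper_width: 0.663
grip_force: 21.6
```

Run:
```python
from h import *
d(.4163,.3013,.165,-14.8)
```

```text
t 33.42 at [ 0.5501 -0.0202  0.164 ] yaw -15.0 F [ 0.4  0.4 -1.3] w 0.663 -> shift mm [ 276.1 -212.2   -1.4] turn -0.2 or 179.8 rel radial after -51.0 q7 -0.11
```

Call:
{"name": "apply_moves", "arguments": {"series": [[0.008,-0.006,0,0],[0.025,-0.019,0,0],[0.053,-0.041,0,0],[0.083,-0.064,0,0],[0.113,-0.087,0,0],[0.143,-0.11,0,0],[0.173,-0.133,0,0],[0.203,-0.156,0,0],[0.233,-0.179,0,0],[0.255,-0.196,0,0],[0.268,-0.206,0,0],[0.2745,-0.211,0,0],[0.276,-0.212,0,0],[0.276,-0.212,0,0]]}}

```text
time_s: 35.17
position: [0.4159, 0.3003, 0.1619]
tcp_rot: [0.0, 0.794, 0.608, -0.0]
wrist_force: [0.7, -0.4, -0.2]
gripper_width: 0.663
grip_force: 21.6
```

Run:
```python
from h import *
d(.4163,.3013,.0375,-14.8)
s=ctrl.camera("side");cv2.imwrite("pics/d3.png",cv2.resize(s[90:210,180:290],None,fx=5,fy=5,interpolation=cv2.INTER_CUBIC))
```

```text
t 35.17 at [0.4159 0.3003 0.1619] yaw -15.1 F [ 0.7 -0.4 -0.2] w 0.663 -> shift mm [1.200e+00 1.000e-01 1.244e+02] turn -0.3 or 179.7 rel radial after -51.0 q7 -0.86
```

View pics/d3.png

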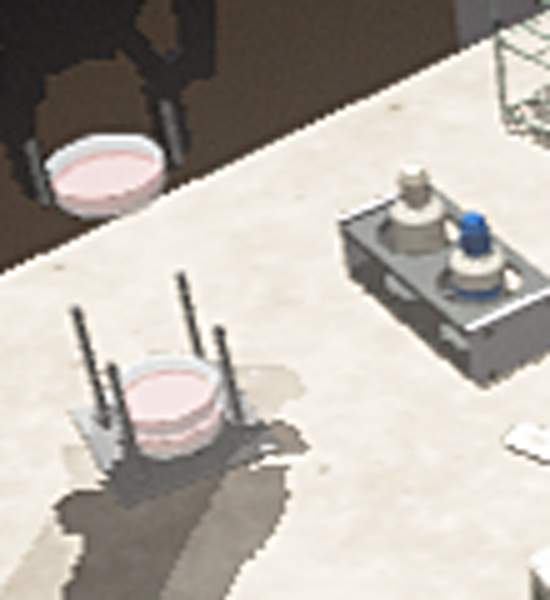

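The first dish lies flat on the carrier's dish (crop 170,405), and the second is held level (crop 105,175). I'll lower it.

Call:
{"name": "apply_moves", "arguments": {"series": [[0.001,0,0.015,0],[0.001,0,0.045,0],[0.001,0,0.075,0],[0.001,0,0.1,0],[0.001,0,0.113,0],[0.001,0,0.12,0],[0.001,0,0.1225,0],[0.001,0,0.1235,0],[0.001,0,0.1235,0]]}}

```text
time_s: 36.35
position: [0.416, 0.3025, 0.039]
tcp_rot: [-0.0, 0.793, 0.609, 0.001]
wrist_force: [-0.8, -0.2, -0.5]
gripper_width: 0.665
grip_force: 21.6
```

Call:
{"name": "apply_moves", "arguments": {"series": [[0,0,0.0006,0],[0,0,0.0012,0]]}}

```text
time_s: 36.6
position: [0.4159, 0.3024, 0.0379]
tcp_rot: [-0.0, 0.793, 0.609, 0.0]
wrist_force: [-2.5, -1.8, 8.7]
gripper_width: 0.665
grip_force: 22.3
```

Call:
{"name": "apply_moves", "arguments": {"series": [[0,0,0,0],[0,0,0,0],[0,0,0,0],[0,0,-0.01,0],[0,0,-0.04,0],[0,0,-0.08,0],[0,0,-0.13,0],[0,0,-0.16,0],[0,0,-0.16,0],[0,0,-0.16,0]], "claw": 0.9}}

```text
time_s: 37.85
position: [0.4151, 0.3018, 0.1969]
tcp_rot: [-0.0, 0.793, 0.609, -0.0]
wrist_force: [0.5, 0.8, -1.2]
gripper_width: 0.899
grip_force: 0.0
```

Run:
```python
from h import *
s0=cv2.imread("pics/side0.png");d2=cv2.imread("pics/d2side.png");s=ctrl.camera("side");t=ctrl.camera("top")
d(.4163,.3013,.2,-14.8)
def pk(im,x0,y0,x1,y1,f):
    b=im[y0:y1,x0:x1].astype(int);m=f(b[...,0],b[...,1],b[...,2]).astype(np.uint8);k,l,st,c=cv2.connectedComponentsWithStats(m)
    return [(st[i].tolist(),(c[i]+[x0,y0]).round(1).tolist()) for i in range(1,k) if st[i,4]>8]
pink=lambda b,g,r:(r-g>14)&(r>120);blue=lambda b,g,r:(b-r>40)
for n,im in(("s0",s0),("d2",d2),("now",s)): print(n,"carrier pink",pk(im,200,140,232,190,pink))
print("cart",pk(s,330,270,450,370,blue),"bottle cap",pk(s,280,120,310,155,blue))
o=np.array([.4163-.003,.3013-.004,0]);print(p("side",[o+[0,0,z] for z in(.02,.035,.05)]).round(1))
x=(slice(195,235),slice(280,310));print("timer side diff",abs(s[x].astype(int)-s0[x]).mean(),"top diff",abs(t[207:228,298:326].astype(int)-cv2.imread("pics/top0.png")[207:228,298:326]).mean())
```

```text
t 37.95 at [0.4149 0.3016 0.1961] yaw -15.0 F [ 0.3  0.2 -0.1] w 0.899 -> shift mm [ 0.1  1.4 -3.9] turn -0.2 or 179.8 rel radial after -51.0 q7 -0.87
s0 carrier pink [([5, 28, 19, 12, 178], [214.1, 173.3])]
d2 carrier pink [([4, 24, 21, 16, 213], [213.8, 171.3])]
now carrier pink [([3, 19, 17, 5, 28], [210.2, 160.2]), ([6, 27, 18, 13, 117], [214.9, 174.4])]
cart [([29, 19, 24, 22, 295], [370.0, 299.0]), ([57, 36, 25, 24, 335], [398.5, 317.0])] bottle cap []
[[213.4 171.8]
 [212.3 167.4]
 [211.2 163. ]]
timer side diff 2.0838888888888887 top diff 9.479024943310657
```

Call:
{"name": "apply_moves", "arguments": {"series": [[-0.02,0,-0.02,0],[-0.07,0,-0.05,0],[-0.12,0,-0.08,0],[-0.17,0,-0.1,0],[-0.22,0,-0.1,0],[-0.26,0,-0.1,0],[-0.28,0,-0.1,0],[-0.28,0,-0.1,0]]}}

```text
time_s: 38.95
position: [0.3433, 0.0314, 0.297]
tcp_rot: [-0.0, 0.794, 0.608, 0.0]
wrist_force: [-0.1, 0.2, 0.1]
gripper_width: 0.901
grip_force: 0.0
```

Run:
```python
from h import *
s0=cv2.imread("pics/side0.png");d2=cv2.imread("pics/d2side.png");s=ctrl.camera("side")
for n,im in(("s0",s0),("now",s)):
    b=im[145:190,196:236].astype(int);m=(b[...,2]-b[...,1]>12).astype(int)
    print(n);print("\n".join("".join(".#"[v] for v in r) for r in m[::1]))
b=s.astype(int);m=((b[...,0]-b[...,2]>40)).astype(np.uint8);k,l,st,c=cv2.connectedComponentsWithStats(m);print([(st[i,4],c[i].round(0).tolist()) for i in range(1,k) if st[i,4]>15 and c[i][0]<450])
```

```text
s0
........................................
........................................
........................................
........................................
........................................
........................................
........................................
........................................
........................................
........................................
........................................
.............................#..........
.............................#..........
........................................
........................................
........................................
........................................
...#....................................
........................................
...............................#........
........................................
........................................
........#...............................
......#........##########...............
.............##############.............
...........################.............
..........#################....
[... 2150 characters left out ...]
........#########.#.................
..................#.....................
........................................
........................................
...............................#........
........................................
........................................
........................................
........................................
........................................
........................................
[(np.int32(29), [303.0, 65.0]), (np.int32(29), [316.0, 66.0]), (np.int32(20), [336.0, 70.0]), (np.int32(30), [312.0, 75.0]), (np.int32(64), [350.0, 77.0]), (np.int32(22), [274.0, 134.0]), (np.int32(295), [370.0, 299.0]), (np.int32(336), [398.0, 317.0])]
```

Run:
```python
from h import *
np.set_printoptions(linewidth=250)
s=ctrl.camera("side");print(s[155:184,200:226,2])
```

```text
[[244 245 246 245 244 243 243 241 241 242 244 246 248 248 247 248 255 193  76 189 249 250 235 230 227 241]
 [244 244 243 243 244 244 244 242 244 247 245 243 237 237 241 243 253 232 131 141 239 251 229 189 132 230]
 [244 244 245 246 249 249 241 232 229 228 225 226 226 224 226 227 230 239 224 181 232 251 222 124 100 240]
 [245 244 248 247 239 232 228 225 226 226 231 230 229 232 231 231 230 229 233 236 234 246 229 137  77 237]
 [246 247 247 237 225 224 228 229 230 230 229 228 233 234 230 228 229 233 229 227 243 250 255 200  81 192]
 [253 246 233 224 228 231 228 226 235 243 247 247 248 249 249 249 244 237 230 225 234 225 247 196  87 144]
 [246 236 222 228 227 235 239 245 249 248 249 250 250 250 249 250 250 251 251 245 247 220 240 229 134 105]
 [249 218 213 225 237 245 249 249 249 248 248 247 247 247 247 247 247 248 249 252 255 206 216 203 120  83]
 [246 190 170 208 249 252 249 249 247 247 247 248 247 248 248 248 248 248 249 252 242 191 208 216 143  86]
 [191 140  91 146 248 253 248 247 247 248 248 248 248 248 249 249 249 249 251 251 223 185 236 246 169  88]
 [255 193  78 151 250 252 248 
[... 1303 characters left out ...]
 220 232 242 245 242 211 194 201 191 187 155 104 198 234]
 [220 220 231 175 101  99  93 183 201 196 216 219 199 188 204 204 197 198 194 187 182 170 123 121 202 228]
 [219 221 227 179 113  99  99 117 180 201 200 200 201 202 200 195 192 186 190 176 130  94 122 206 227 223]
 [221 217 225 235 181 109 100 110 158 193 192 190 191 190 193 204 176 175 140  80 108 134 204 225 223 222]
 [217 219 221 227 179 123 107  89  99 114 135 161 178 174 139 111 102  98  95 128 138 206 228 224 221 224]
 [193 222 218 222 231 219 149  95 112 130 108  95  90  94  95 114 134 139 136 212 241 233 228 223 226 221]
 [190 215 218 218 224 234 166  94 128 131 137 140 137 139 139 135 207 235 234 233 232 234 230 205 154  96]]
```

All three dish rims are parallel and one dish height apart, so the stack is flat. Handing in.

```bash
python3 -c "
from cell import ctrl
print(ctrl.finish_job())"
```

```text
the job is handed in; nothing more can be done
None
```

The job is handed in: bottle, vial and cartridge are in their free places, both loose dishes are stacked on the carrier's dish, and the timer was left where it stands; the arm finished in about 39 s.

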